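# Set the bending jig's stop by its thumbwheel and load the bracket's next edge

### The arm

A 6-joint arm with a two-finger parallel gripper is mounted at the origin on the work surface. World frame = base frame: x ahead of the robot, y to its left, z up, the work surface at z = 0. Lengths are in m, angles in rad, forces in N, time in s.
With the tool pointing down it reaches from about 0.2 to 0.875 m from the base axis. Payload 3.4 kg.
Tool frame: the origin (TCP) lies midway between the tips of the shut fingers; the grasp point (between the pads) lies arm.pinch_z behind it (arm.pinch_z is the distance from the TCP to the grasp point, in m); z points along the fingers, y is the line along which they close (so a half turn about z gives the same grasp; the last joint's range is limited). The gripper opens to 94 mm and grips with 3 to 60 N. Pads are 16 mm wide; open, the fingers measure 119 mm over their backs; the gripper's body (75 mm by 177 mm) begins 78 mm behind the grasp point.
Start: joints at [1.053, 0.276, 1.505, -0, 1.361, -0.121], TCP at [0.222, 0.53, 0.205] pointing down, gripper open.
Joint ranges: [-2.89, 2.89], [-0.75, 2.08], [0.22, 2.7], [-1.18, 4.32], [0.11, 2.71], [-2.7, 2.7]. Speed limits (rad/s): [2.57, 2.57, 3.14, 3.14, 3.14, 3.14].

### API

Orientations are given as a rotation vector (axis times angle).
In Python, from station import arm gives the robot as it stands.
- The arm moves only by the shell command python3 drive.py 'ROWS'. ROWS is rows parted by semicolons, their numbers by spaces, 1 to 12 of them, each of 7 numbers: a rotation vector rx, ry, rz in rad, then dx, dy, dz in m, then the finger opening in m; each row is the pose to reach, as a shift and turn from the pose commanded when the command began, along the tool's axes at that moment; what a row does not reach only later rows make up. A row lasts 1/12 s, in which the tool goes at most 0.0417 m and 0.125 rad, less where a joint would pass 70% of its speed; a pose out of reach is approached as far as the arm can. The fingers move at their own pace and stop on an object; the grip force is fixed at half the most. Time passes only in rows, so rows that do not move let the fingers close. It prints the time, the measured TCP pose, the force, the opening and the grip force at its end.
- arm.observe(): the state, without advancing time (a new reading comes with each control period).
- arm.capture(name): name is "scene" or "top" or "wrist"; returns (picture, depth): 480x640x3 uint8, red, green, blue; 480x640 float32, m along the optical axis (not along the pixel's ray), 0 where there is no reading.
- arm.get_calibration(name): a dict with "K" (3x3 intrinsics, pixels), "camera_from_world" (4x4, takes a point from world to camera coordinates); the wrist camera has in their place "mount" (4x4, takes a point from camera to tool coordinates, whose origin is the TCP and whose axes are the flange's). Camera axes: x right, y up, looking along -z (the intrinsics and any distortion apply to the point x, -y, -z); pixel columns grow to the right and rows downward; lengths in m; the calibration is good to about 2 mm. A picture is of the moment at which its call begins: read the wrist's pose just before it. get_calibration takes no time and is no camera call.
- arm.job_done(): hands the job in; it is judged then, once.
The state is a dict: "clock": time; "q": joint angles; "joint_velocities": joint speeds; "joint_efforts": joint torques, N m; "tool_pos": TCP position; "eef_rot": TCP orientation; "contact_force": force on the tool from outside, world axes, zero at the start; "wrist_torque": the same for the moment, N m; "opening": finger opening in m; "finger_force": force on a finger pad.
Only numpy, scipy, OpenCV 4.12 (cv2) and the standard library are available. Lean on these libraries where they do the work, as an engineer would, in place of code of your own. Each camera call takes 0.05 s, during which the arm holds its last target. There are 200 camera calls.

### The job

On the bending jig, first leave the bent bracket where it lies and roll the recessed brass thumbwheel by its exposed rim until the stop's yellow pointer lines up with the red flag on the scale. Then turn the bracket a quarter turn on the bed so that its plain blue edge faces the stop, and slide it gently up until that edge sits flush against the middle of the stop, with the pointer still at the flag and the bracket flat on the bed and let go. Do not push the stop with the robot or move the flag, and leave the other things on the table alone.

Things in the scene. Friction and masses are not known exactly. Their poses are not given: they have to be found in the camera images.
- jig: fixed bending jig: green bed 200 x 400 x 8 mm, origin at the centre of its underside; y runs along the bed from bracket to stop to wheel housing, x across it, z up. Green housing 72 (x) x 115 (y) mm, flat top 89 mm above the table, centred at y = +142 mm. Scale rail 22 mm wide, 18 mm high on the bed at x = 76 to 98, y = -3 to 87 mm
- wheel_top (a point): topmost point of the thumbwheel's rim, mid-width, 101 mm above the table; fixed in the jig, axes as the jig's. The ribbed brass wheel is 90 mm in diameter, 16 mm wide, its axle along the jig's x, 45 mm below this point. The rim stands 12 mm out of a 20 mm wide slot in the housing's top, exposed over 60 mm along y
- wheel (a joint): thumbwheel angle, rad, -2.0 to 2.2; grows when the top of the rim is rolled towards the jig's +y. It drives the stop and pointer 14 mm per rad, towards +y as it grows, and stays where it is left. About 3.2 N of drag along the rim turns it: press with a fingertip by some 5 to 10 N and drag along the rim, in several strokes
- stop: steel stop bar across the bed, 120 (x) x 14 (y) x 27 mm high, sliding along the jig's y, with a yellow pointer at its +x end; origin at the bottom middle of the face that looks at the bracket, at bed height; axes as the jig's. A push of about 10 N along y would shift it
- stop_face (a point): the same point: bottom middle of the stop's face that meets the bracket; axes as the jig's
- pointer (a point): tip of the yellow pointer, 30 mm above the bed; it travels with the stop along the jig's y
- flag_tip (a point): tip of the red flag clipped to the scale rail, 30 mm above the bed; axes as the jig's. The pointer is set when it is level with it along the jig's y
- bracket: loose bent aluminium bracket, 0.25 kg: plate 90 (x) x 120 (y) x 4 mm, origin at the centre of its underside. A flange 5 mm thick, 90 mm wide, stands up at its -y end, top 40 mm above the underside; the plain +y end has a blue band. It starts on the bed, 35 mm or more from the stop, its y along the jig's +x within 0.35 rad; to be turned anticlockwise (from above) until its y is along the jig's +y
- bracket_edge (a point): middle of the bracket's plain blue end face, at its underside (60 mm along the bracket's +y from its origin); axes as the bracket's
- flange_top (a point): middle of the top of the bracket's flange (57.5 mm along the bracket's -y from its origin, 40 mm above its underside)
- hammer: claw-type hammer, 260 mm; bystander, origin at its underside, not to be moved
- screwdriver: red-handled screwdriver, 190 mm; bystander, origin at its underside, not to be moved
- wrench: steel wrench, 180 mm; bystander, origin at its underside, not to be moved
- oil_bottle: green glass bottle with black cap, 56 mm across, 140 mm tall; bystander, origin at its underside, not to be moved
- mug: white mug, 80 mm across, 90 mm tall; bystander, origin at its underside, not to be moved
- red_can: red can with white top, 70 mm across, 110 mm tall; bystander, origin at its underside, not to be moved
- screw_jar: amber jar, 72 mm across, 90 mm tall; bystander, origin at its underside, not to be moved

How it is judged:
By the outcome, as a careful person would: the job done as asked, in the order asked, and still so for the second after the job is handed in, with the robot touching nothing.
It also fails if it takes over 72 s, if anything falls off the work surface, if the arm or the gripper's body presses on something with over 40 N, if the wrist force passes 120 N, or if a joint passes its speed limit or range.

## Working session

There is one attempt and no reset: what is moved stays moved. The work goes in short steps, Python scripts to look and compute and a shell command to move; the robot and the scene stay as the last step left them, time stands still between calls to the robot, and variables do not carry over. Pictures are saved under pics/ and viewed, at most 10 in all, crops included, and the job is handed in when it is done.

```bash
ls; mkdir -p pics
python3 - <<'E'
from station import arm
import cv2,numpy as np
s=arm.observe();print(s['clock'],s['tool_pos'],s['eef_rot'],s['contact_force'],s['opening'],arm.pinch_z)
for n in("scene","top"):
    p,d=arm.capture(n);cv2.imwrite(f"pics/{n}0.png",p[:,:,::-1]);np.save(f"pics/{n}0.npy",d)
    print(arm.get_calibration(n))
E
```

```text
drive.py
pics
station.py
0.0 [0.221938   0.52983355 0.20459749] [-6.19078852e-01 -3.07938556e+00  2.74380722e-03] [-0.54554892  0.12285625  0.13251761] 0.09386151396179201 0.0188
{'K': array([[555.77610466,   0.        , 321.61507307],
       [  0.        , 555.77610466, 249.05541701],
       [  0.        ,   0.        ,   1.        ]]), 'camera_from_world': array([[-0.46042364,  0.88748139,  0.01966842,  0.261624  ],
       [-0.61188354, -0.33334029,  0.71727455,  0.28867051],
       [ 0.6431241 ,  0.31821538,  0.69651301, -2.07047169],
       [ 0.        ,  0.        ,  0.        ,  1.        ]])}
{'K': array([[504.66436231,   0.        , 316.42605208],
       [  0.        , 504.66436231, 249.12350336],
       [  0.        ,   0.        ,   1.        ]]), 'camera_from_world': array([[ 0.00424977, -0.99972831,  0.02291813, -0.01987667],
       [ 0.9876202 ,  0.00778987,  0.15667055, -0.5989517 ],
       [-0.15680652,  0.0219686 ,  0.98738498, -1.17289168],
       [ 0.        ,  0.        ,  0.        ,  1.        ]])}
```
View pics/top0.png

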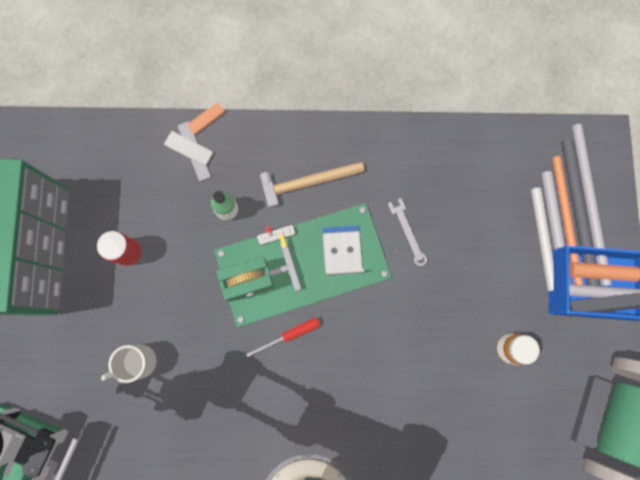

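View pics/scene0.png

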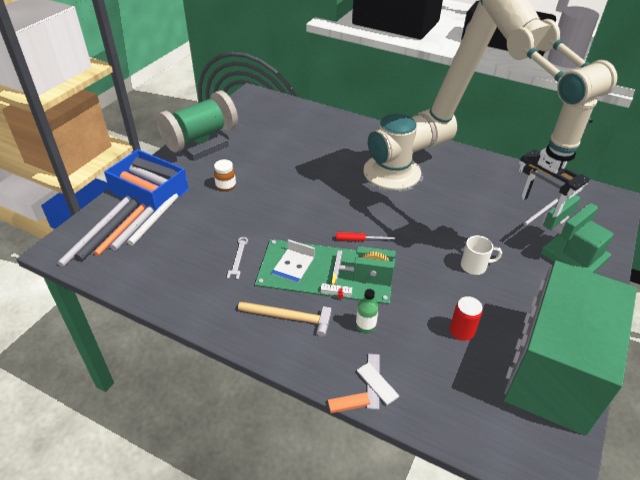

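The top view shows the jig at about (215–390, 205–325), with its y pointing left and slightly down. The wheel is at (243,278), the pointer at (283,240), the flag at (268,230) and the bracket at (343,250), blue edge towards jig +x. The scene view confirms this.

Create h.py:
```python
import numpy as np,cv2
from station import arm
from scipy.spatial.transform import Rotation as R
def cam(name,state=None):
    """K, world_from_camera (4x4)"""
    c=arm.get_calibration(name)
    if name!="wrist": return c['K'],np.linalg.inv(c['camera_from_world'])
    T=np.eye(4);T[:3,:3]=R.from_rotvec(state['eef_rot']).as_matrix();T[:3,3]=state['tool_pos']
    return c['K'],T@c['mount']
def ray(K,T,uv):
    uv=np.atleast_2d(uv).astype(float)
    r=np.c_[(uv[:,0]-K[0,2])/K[0,0],-(uv[:,1]-K[1,2])/K[1,1],-np.ones(len(uv))]
    return T[:3,3],r@T[:3,:3].T
def onz(K,T,uv,z):
    o,r=ray(K,T,uv); return o+r*((z-o[2])/r[:,2])[:,None]
def cloud(K,T,d):
    v,u=np.indices(d.shape); o,r=ray(K,T,np.c_[u.ravel(),v.ravel()])
    return (o+r*d.ravel()[:,None]).reshape(*d.shape,3)
def proj(K,T,P):
    c=(np.atleast_2d(P)-T[:3,3])@T[:3,:3]
    return np.c_[K[0,2]+K[0,0]*c[:,0]/-c[:,2],K[1,2]-K[1,1]*c[:,1]/-c[:,2]]
```

Run:
```python
from h import *
c=arm.get_calibration("wrist");print({k:np.round(v,4) for k,v in c.items()})
for n in("top","scene"):
    K,T=cam(n);p=cv2.imread(f"pics/{n}0.png");d=np.load(f"pics/{n}0.npy");W=cloud(K,T,d)
    hsv=cv2.cvtColor(p,cv2.COLOR_BGR2HSV)
    m=(hsv[...,0]>60)&(hsv[...,0]<90)&(hsv[...,1]>100)&(np.abs(W[...,2]-.008)<.01)&(d>0)&(np.abs(W[...,1]-.1)<.25)&(np.abs(W[...,0]-.55)<.2)
    P=W[m];print(n,m.sum(),np.median(P[:,2]))
    r=cv2.minAreaRect(P[:,:2].astype(np.float32));print(r,cv2.boxPoints(r))
```

```text
{'K': array([[385.7945,   0.    , 325.4433],
       [  0.    , 385.7945, 243.1656],
       [  0.    ,   0.    ,   1.    ]]), 'mount': array([[ 2.000e-04,  9.577e-01,  2.879e-01,  8.350e-02],
       [ 1.000e+00, -1.000e-04, -2.000e-04,  1.300e-03],
       [-2.000e-04,  2.879e-01, -9.577e-01, -1.788e-01],
       [ 0.000e+00,  0.000e+00,  0.000e+00,  1.000e+00]])}
top 0 nan
((0.0, 0.0), (0.0, 0.0), 0.0) [[0. 0.]
 [0. 0.]
 [0. 0.]
 [0. 0.]]
scene 2857 0.006519729089373927
((0.5660045146942139, 0.04328981041908264), (0.33929887413978577, 0.3863303065299988), 0.09023939073085785) [[ 0.39605105  0.23618753]
 [ 0.3966595  -0.1501423 ]
 [ 0.735958   -0.14960791]
 [ 0.73534954  0.23672192]]
  return _methods._mean(a, axis=axis, dtype=dtype,
  ret = ret.dtype.type(ret / rcount)
```

Run:
```python
from h import *
K,T=cam("top");p=cv2.imread("pics/top0.png");hsv=cv2.cvtColor(p,cv2.COLOR_BGR2HSV)
d=np.load("pics/top0.npy");W=cloud(K,T,d);print(W[255,370],W[300,300],W[420,300],d[300,300])
print(hsv[300,310],hsv[255,370])
m=((hsv[...,0]>55)&(hsv[...,0]<95)&(hsv[...,1]>80)).astype(np.uint8)
m[:200]=0;m[335:]=0;m[:,:213]=0;m[:,400:]=0
m[:225,:250]=0
cn=max(cv2.findContours(m,0,1)[0],key=cv2.contourArea)
Q=onz(K,T,cn[:,0],.008)[:,:2].astype(np.float32)
r=cv2.minAreaRect(Q);print(r);b=cv2.boxPoints(r);print(b);print(proj(K,T,np.c_[b,[.008]*4]))
```

```text
[ 0.59106085 -0.1506938   0.01106679] [0.47862556 0.02271488 0.00553932] [ 0.19353226  0.02012113 -0.00224266] 1.2419748
[ 73  84 169] [ 74  88 169]
((0.5675492882728577, 0.02147628366947174), (0.19693368673324585, 0.4068574011325836), 18.122175216674805)
[[ 0.4106915   0.18418644]
 [ 0.5372422  -0.20248897]
 [ 0.7244071  -0.14123388]
 [ 0.5978564   0.24544154]]
[[233.19663114 327.6462236 ]
 [390.90646974 276.7721013 ]
 [365.47972775 203.19628605]
 [210.7186194  251.27017375]]
```

```bash
cat >> h.py <<'E'
def rel(pos,yaw,s=None):
    """shift/turn in tool axes to reach TCP pos, pointing down, tool y at world yaw (rad)"""
    s=s or arm.observe();A=R.from_rotvec(s['eef_rot'])
    y=np.array([np.cos(yaw),np.sin(yaw),0]);z=np.array([0,0,-1.]);B=R.from_matrix(np.c_[np.cross(y,z),y,z])
    rv=(A.inv()*B).as_rotvec();d=A.inv().apply(np.array(pos)-s['tool_pos'])
    print("rel",np.round(rv,3),np.round(d,4),"rows>=",np.linalg.norm(d)/.0417,np.linalg.norm(rv)/.125)
E
python3 - <<'E'
from h import *
rel((.555,.06,.26),np.radians(17))
E
```

```text
rel [-0.002  0.001  0.877] [-0.4887 -0.3047 -0.0549] rows>= 13.874529848458193 7.018298965620226
```

```bash
python3 drive.py '0 0 .1 -.03 -.02 -.04 0;0 0 .2 -.07 -.04 -.055 0;0 0 .3 -.1 -.06 -.055 0;0 0 .4 -.135 -.08 -.055 0;0 0 .5 -.17 -.1 -.055 0;0 0 .6 -.2 -.125 -.055 0;0 0 .7 -.235 -.15 -.055 0;0 0 .8 -.27 -.17 -.055 0;0 0 .877 -.3 -.19 -.055 0;0 0 .877 -.335 -.21 -.055 0;0 0 .877 -.37 -.23 -.055 0;0 0 .877 -.4 -.25 -.055 0'
python3 - <<'E'
from h import *
rel((.555,.06,.26),np.radians(17))
E
```

```text
clock: 1.1
tool_pos: [0.4957, 0.143, 0.2602]
eef_rot: [1.869, 2.525, -0.0]
contact_force: [1.0, 0.6, 0.1]
opening: 0.0176
finger_force: 0.0
rel [ 0.     0.    -0.001] [-0.0967  0.0325  0.0002] rows>= 2.4462334240591126 0.004410365238136583
```

```bash
python3 drive.py '0 0 0 -.035 .01 0 0;0 0 0 -.07 .02 0 0;0 0 0 -.097 .032 0 0;0 0 0 -.097 .032 0 0;0 0 0 -.097 .032 0 0'
python3 - <<'E'
from h import *
s=arm.observe();print(s['tool_pos'],s['contact_force'])
p,d=arm.capture("wrist");cv2.imwrite("pics/w1.png",p[:,:,::-1]);np.savez("pics/w1.npz",p=p,d=d,pos=s['tool_pos'],rot=s['eef_rot'])
E
```

```text
clock: 1.52
tool_pos: [0.5539, 0.0606, 0.2595]
eef_rot: [-1.871, -2.522, 0.001]
contact_force: [0.3, 0.3, -0.7]
opening: 0.0005
finger_force: 0.0
[0.55388102 0.06056857 0.25947159] [ 0.29745331  0.32174504 -0.6853282 ]
```

View pics/w1.png

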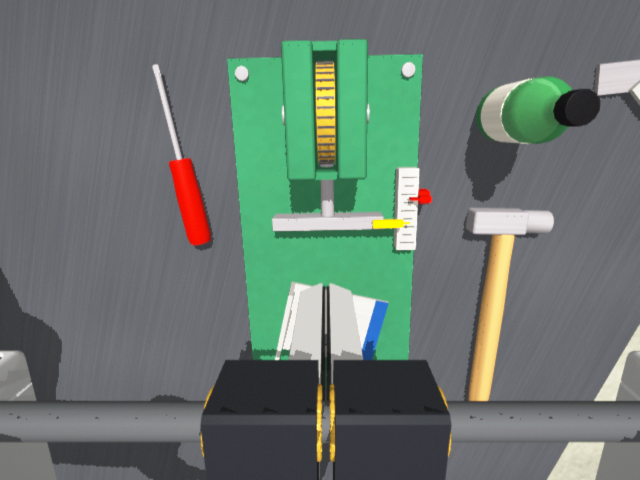

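The wrist view shows the bed's top edge at row ~57 and its sides from (229,59) to (252,360) and (421,55) to (409,360). The pointer tip is near (407,224) and the flag near (412,199), so the stop must move towards +y. Next I'll measure this precisely.

```bash
cat > jig.py <<'E'
from h import *
from scipy.optimize import least_squares
def fit(f):
    z=np.load(f);p=z['p'];s=dict(tool_pos=z['pos'],eef_rot=z['rot']);K,T=cam("wrist",s)
    hsv=cv2.cvtColor(p,cv2.COLOR_RGB2HSV);g=(hsv[...,0]>60)&(hsv[...,0]<88)&(hsv[...,1]>90)
    L=[];Rr=[];Tp=[]
    for v in range(90,340,5):
        u=np.where(g[v,200:450])[0]+200
        if len(u): L.append((u[0]-.5,v));Rr.append((u[-1]+.5,v))
    for u in list(range(245,275,3))+list(range(372,400,3)):
        Tp.append((u,np.where(g[:200,u])[0][0]-.5))
    P=[onz(K,T,q,.008)[:,:2] for q in (L,Rr,Tp)]
    def res(x):
        c,s_=np.cos(x[2]),np.sin(x[2]);M=np.array([[c,-s_],[s_,c]])
        J=[(q-x[:2])@M for q in P];return np.r_[J[0][:,0]+.1,J[1][:,0]-.1,J[2][:,1]-.2]
    r=least_squares(res,[.567,.021,.3],loss='soft_l1',f_scale=.001);return r.x,np.abs(res(r.x)),z,K,T
def tojig(x,P):
    c,s=np.cos(x[2]),np.sin(x[2]);return np.c_[(P[:,:2]-x[:2])@np.array([[c,-s],[s,c]]),P[:,2]]
def fromjig(x,P):
    P=np.atleast_2d(P);c,s=np.cos(x[2]),np.sin(x[2]);return np.c_[P[:,:2]@np.array([[c,-s],[s,c]]).T+x[:2],P[:,2]]
E
python3 - <<'E'
from jig import *
x,r,z,K,T=fit("pics/w1.npz");print(x,np.median(r),np.percentile(r,90),len(r))
hsv=cv2.cvtColor(z['p'],cv2.COLOR_RGB2HSV);W=cloud(K,T,z['d'])
def blob(m):
    m=m.copy();m[:150]=0;m[330:]=0;m[:,:260]=0;m[:,445:]=0;return m
h,s,v=[hsv[...,i] for i in range(3)]
for n,m,zz in(("yellow",(h>20)&(h<35)&(s>150),.038),("red",((h<8)|(h>172))&(s>150),.038),("blue",(h>100)&(h<125)&(s>120),.012)):
    q=np.argwhere(blob(m))[:,::-1];J=tojig(x,onz(K,T,q,zz))
    print(n,len(q),'px',q.min(0),q.max(0),'jig min/max',J.min(0),J.max(0),'med',np.median(J,0),'depth z',np.median(W[q[:,1],q[:,0],2]))
    if n=="red": print([(u,q[q[:,0]==u][:,1].mean(), len(q[q[:,0]==u])) for u in np.unique(q[:,0])])
    if n=="yellow": print([(u,q[q[:,0]==u][:,1].mean(), len(q[q[:,0]==u])) for u in np.unique(q[:,0])])
    if n=="blue": print(cv2.boxPoints(cv2.minAreaRect(J[:,:2].astype(np.float32))))
wt=fromjig(x,[[0,.142,.101]]);print('wheel guess',wt,proj(K,T,wt))
c=cv2.resize(z['p'][150:330,260:445],None,fx=3,fy=3,interpolation=cv2.INTER_CUBIC);cv2.imwrite("pics/c1.png",c[:,:,::-1])
E
```

```text
[0.57070868 0.01807961 0.31474173] 0.0004139014042775224 0.02367742318588194 120
yellow 285 px [318 152] [409 228] jig min/max [-0.00816307  0.0258541   0.038     ] [0.08710788 0.10634494 0.038     ] med [0.06467172 0.03120936 0.038     ] depth z 0.040336108278316574
[(np.int64(318), np.float64(158.5), 2), (np.int64(323), np.float64(153.0), 1), (np.int64(331), np.float64(158.0), 1), (np.int64(334), np.float64(154.25), 4), (np.int64(373), np.float64(223.5), 8), (np.int64(374), np.float64(224.0), 9), (np.int64(375), np.float64(224.0), 9), (np.int64(376), np.float64(224.0), 9), (np.int64(377), np.float64(224.0), 9), (np.int64(378), np.float64(224.0), 9), (np.int64(379), np.float64(223.5), 8), (np.int64(380), np.float64(223.5), 8), (np.int64(381), np.float64(223.5), 8), (np.int64(382), np.float64(223.5), 8), (np.int64(383), np.float64(223.5), 8), (np.int64(384), np.float64(223.0), 9), (np.int64(385), np.float64(223.5), 10), (np.int64(386), np.float64(223.5), 10), (np.int64(387), np.float64(223.5), 10), (np.int64(388), np.float64(223.5), 10), (np.int64(389), np.float64(223.5), 10), (np.in
[... 1502 characters left out ...]
 15), (np.int64(424), np.float64(196.0), 15), (np.int64(425), np.float64(196.0), 15), (np.int64(426), np.float64(196.0), 15), (np.int64(427), np.float64(196.5), 14), (np.int64(428), np.float64(196.5), 14), (np.int64(429), np.float64(196.5), 12), (np.int64(430), np.float64(199.0), 7), (np.int64(431), np.float64(198.5), 6)]
blue 359 px [368 301] [387 329] jig min/max [ 0.04768822 -0.10954749  0.012     ] [ 0.07037943 -0.07161751  0.012     ] med [ 0.05952234 -0.09157315  0.012     ] depth z 0.0119194214246503
[[ 0.0472021  -0.10913526]
 [ 0.06200993 -0.11277145]
 [ 0.07145317 -0.07431537]
 [ 0.05664533 -0.07067917]]
wheel guess [[0.52674961 0.15310405 0.101     ]] [[324.99968228 112.68701657]]
```

View pics/c1.png

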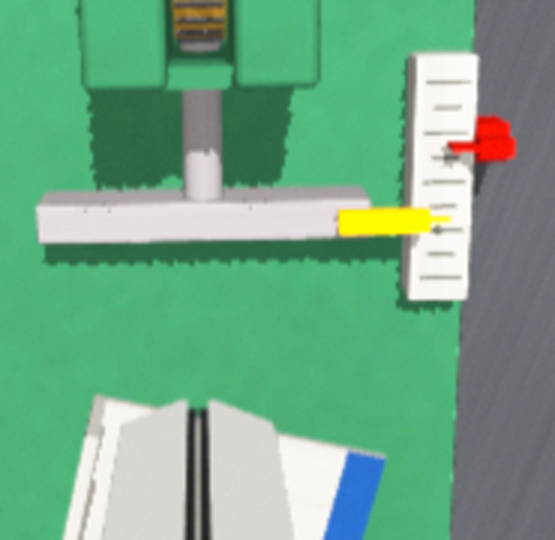

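Run:
```python
from jig import *
x,r,z,K,T=fit("pics/w1.npz")
print(tojig(x,onz(K,T,[[409,222.7],[411,198.8]],.038)))
# wheel centre check
hsv=cv2.cvtColor(z['p'],cv2.COLOR_RGB2HSV);h,s=hsv[...,0],hsv[...,1]
m=(h>15)&(h<30)&(s>110);m[:45]=0;m[175:]=0;m[:,:305]=0;m[:,350:]=0
q=np.argwhere(m)[:,::-1];print(q.min(0),q.max(0),tojig(x,onz(K,T,[[q[:,0].min(),112],[q[:,0].max(),112]],.101)))
rel(fromjig(x,[[0,.142-.02,.112]])[0],x[2])
```

```text
[[0.08709417 0.0312613  0.038     ]
 [0.08811407 0.05695381 0.038     ]]
[315  62] [335 161] [[-0.00827135  0.14270866  0.101     ]
 [ 0.00829358  0.14237005  0.101     ]]
rel [-0.002 -0.001 -0.019] [0.075  0.0021 0.1478] rows>= 3.9752904582862603 0.15301269439180623
```

```bash
python3 drive.py '0 0 -.02 .02 .002 .035 0;0 0 -.02 .04 .002 .07 0;0 0 -.02 .06 .002 .1 0;0 0 -.02 .075 .002 .13 0;0 0 -.02 .075 .002 .148 0;0 0 -.02 .075 .002 .148 0;0 0 -.02 .075 .002 .148 0'
python3 drive.py '0 0 0 0 0 .005 0;0 0 0 0 0 .009 0;0 0 0 0 0 .011 0;0 0 0 0 0 .012 0;0 0 0 0 0 .012 0'
```

```text
clock: 2.15
tool_pos: [0.5321, 0.1352, 0.1122]
eef_rot: [-1.839, -2.545, 0.002]
contact_force: [-0.4, 0.3, 0.5]
opening: 0.0006
finger_force: 0.0
clock: 2.57
tool_pos: [0.5337, 0.1339, 0.1008]
eef_rot: [1.843, 2.543, 0.001]
contact_force: [-0.7, 1.0, -0.3]
opening: 0.0009
finger_force: 0.0
```

```bash
python3 drive.py '0 0 0 0 0 .001 0;0 0 0 0 0 .002 0;0 0 0 0 0 .002 0'
python3 drive.py '0 0 0 0 0 .001 0;0 0 0 0 0 .002 0;0 0 0 0 0 .002 0'
```

```text
clock: 2.82
tool_pos: [0.534, 0.134, 0.0992]
eef_rot: [1.843, 2.543, 0.001]
contact_force: [-0.2, -0.6, 4.3]
opening: 0.0005
finger_force: 2.0
clock: 3.07
tool_pos: [0.5343, 0.1336, 0.0986]
eef_rot: [1.841, 2.543, 0.001]
contact_force: [-3.5, -2.2, 11.3]
opening: 0.0006
finger_force: 6.0
```

```bash
python3 drive.py '0 0 0 .003 0 -.0006 0;0 0 0 .007 0 -.0012 0;0 0 0 .011 0 -.0016 0;0 0 0 .015 0 -.0018 0;0 0 0 .019 0 -.0018 0;0 0 0 .023 0 -.0018 0'
python3 - <<'E'
from jig import *
x=[0.57070868,0.01807961,0.31474173];s=arm.observe();print(tojig(x,s['tool_pos'][None]),s['contact_force'])
E
```

```text
clock: 3.57
tool_pos: [0.5274, 0.1544, 0.101]
eef_rot: [1.839, 2.541, -0.001]
contact_force: [-3.1, -3.9, 14.4]
opening: 0.0005
finger_force: 7.3
[[0.00097738 0.14304399 0.10095625]] [-3.08104365 -3.93325451 14.43301993]
```

```bash
python3 drive.py '0 0 0 .004 0 -.0006 0;0 0 0 .008 0 -.0006 0;0 0 0 .012 0 -.0002 0;0 0 0 .016 0 .0003 0;0 0 0 .02 0 .001 0;0 0 0 .02 0 .001 0'
python3 - <<'E'
from jig import *
x=[0.57070868,0.01807961,0.31474173];s=arm.observe();print(tojig(x,s['tool_pos'][None]),s['contact_force'])
p,d=arm.capture("wrist");np.savez("pics/w2.npz",p=p,d=d,pos=s['tool_pos'],rot=s['eef_rot']);cv2.imwrite("pics/w2.png",p[:,:,::-1])
E
```

```text
clock: 4.07
tool_pos: [0.5207, 0.175, 0.0983]
eef_rot: [1.841, 2.543, 0.002]
contact_force: [-0.7, -0.7, 5.2]
opening: 0.0004
finger_force: 2.7
[[0.00106298 0.16467847 0.09830929]] [-0.72576534 -0.73787026  5.23514018]
```

View pics/w2.png

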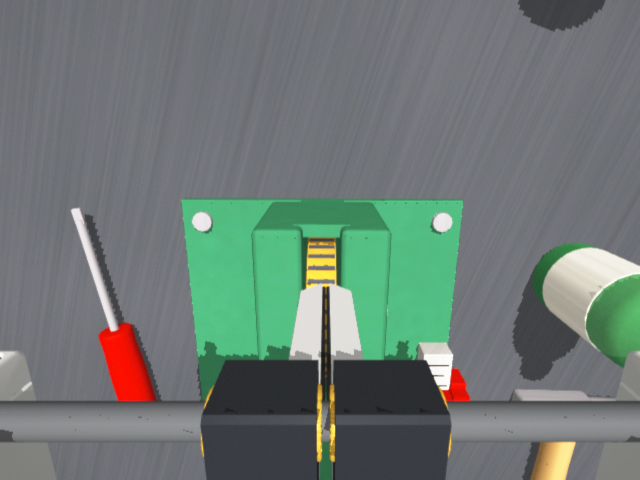

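The view shows the finger on the wheel at (325,285); the pointer is hidden behind the gripper, so I'll check it with the fixed cameras.

```bash
cat > ptr.py <<'E'
from jig import *
x=np.array([0.57070868,0.01807961,0.31474173])
def meas(n,p):
    K,T=cam(n);h,s,v=[a.astype(int) for a in cv2.split(cv2.cvtColor(p,cv2.COLOR_RGB2HSV))]
    a,b=fromjig(x,[[.07,.03,.038]])[0],0
    c=proj(K,T,a)[0];o={}
    yy,xx=np.indices(h.shape);near=np.hypot(xx-c[0],yy-c[1])<35
    for k,m in(("y",(h>20)&(h<35)&(s>130)&(v>120)),("r",((h<8)|(h>172))&(s>130)&(v>100))):
        q=np.argwhere(m&near)[:,::-1]
        if len(q): J=tojig(x,onz(K,T,q,.038));o[k]=(len(q),np.round(np.median(J,0)[:2],4),np.round(J[:,:2].max(0),4))
    print(n,o)
if __name__=="__main__":
    for n in("scene","top"): meas(n,cv2.imread(f"pics/{n}0.png")[:,:,::-1]); meas(n,arm.capture(n)[0])
E
python3 ptr.py; python3 drive.py '0 0 0 0 0 -.012 0;0 0 0 -.02 0 -.012 0;0 0 0 -.043 0 -.01 0;0 0 0 -.043 0 -.006 0;0 0 0 -.043 0 -.002 0;0 0 0 -.043 0 .001 0;0 0 0 -.043 0 .001 0'
```

```text
scene {'y': (27, array([0.0644, 0.0297]), array([0.081 , 0.0343])), 'r': (43, array([0.1187, 0.0564]), array([0.1346, 0.0639]))}
scene {'y': (27, array([0.0628, 0.0435]), array([0.0823, 0.0476])), 'r': (42, array([0.1184, 0.0566]), array([0.134 , 0.0639]))}
top {'y': (26, array([0.063 , 0.0303]), array([0.0748, 0.0335])), 'r': (18, array([0.1002, 0.056 ]), array([0.1057, 0.0611]))}
top {'y': (20, array([0.0615, 0.0443]), array([0.0737, 0.0473])), 'r': (18, array([0.1002, 0.056 ]), array([0.1057, 0.0611]))}
clock: 4.8
tool_pos: [0.5342, 0.1331, 0.0983]
eef_rot: [1.84, 2.542, -0.001]
contact_force: [-2.3, -5.9, 14.0]
opening: 0.0001
finger_force: 7.5
```

```bash
python3 drive.py '0 0 0 .003 0 -.001 0;0 0 0 .007 0 -.0016 0;0 0 0 .011 0 -.002 0;0 0 0 .015 0 -.0023 0;0 0 0 .019 0 -.0023 0;0 0 0 .023 0 -.0023 0;0 0 0 .027 0 -.0023 0;0 0 0 .030 0 -.002 0;0 0 0 .033 0 -.0015 0;0 0 0 .033 0 -.0015 0'; python3 ptr.py
```

```text
clock: 5.63
tool_pos: [0.5233, 0.1664, 0.1002]
eef_rot: [1.84, 2.544, 0.002]
contact_force: [-3.1, -2.4, 15.7]
opening: 0.0002
finger_force: 7.7
scene {'y': (27, array([0.0644, 0.0297]), array([0.081 , 0.0343])), 'r': (43, array([0.1187, 0.0564]), array([0.1346, 0.0639]))}
scene {'y': (26, array([0.0643, 0.0546]), array([0.084 , 0.0589])), 'r': (44, array([0.1184, 0.0563]), array([0.1346, 0.0639]))}
top {'y': (26, array([0.063 , 0.0303]), array([0.0748, 0.0335])), 'r': (18, array([0.1002, 0.056 ]), array([0.1057, 0.0611]))}
top {'y': (22, array([0.0621, 0.0556]), array([0.075, 0.058])), 'r': (19, array([0.1002, 0.0557]), array([0.1057, 0.0611]))}
```

```bash
python3 drive.py '0 0 0 0 0 -.006 0;0 0 0 0 0 -.03 0;0 0 0 -.03 0 -.06 0;0 0 0 -.065 0 -.08 0;0 0 0 -.1 0 -.1 0;0 0 0 -.12 0 -.1 0;0 0 0 -.12 0 -.1 0;0 0 0 -.12 0 -.1 0'
cat > wl.py <<'E'
from jig import *
import sys
x=np.array([0.57070868,0.01807961,0.31474173])
def look(f):
    s=arm.observe();p,d=arm.capture("wrist");np.savez(f"pics/{f}.npz",p=p,d=d,pos=s['tool_pos'],rot=s['eef_rot']);cv2.imwrite(f"pics/{f}.png",p[:,:,::-1]);return s,p,d
if __name__=="__main__":
    s,p,d=look(sys.argv[1]);K,T=cam("wrist",s)
    c=proj(K,T,fromjig(x,[[.085,.055,.038]]))[0].astype(int);print(c,tojig(x,s['tool_pos'][None]))
    u,v=max(c[0]-60,0),max(c[1]-45,0)
    cv2.imwrite(f"pics/{sys.argv[1]}c.png",cv2.resize(p[v:v+90,u:u+120,::-1],None,fx=6,fy=6,interpolation=cv2.INTER_CUBIC));print("crop origin",u,v)
    hh,ss,vv=cv2.split(cv2.cvtColor(p,cv2.COLOR_RGB2HSV))
    for n,m in(("y",(hh>20)&(hh<35)&(ss>130)&(vv>100)),("r",((hh<8)|(hh>172))&(ss>130)&(vv>80))):
        for du in range(-60,60):
            q=np.where(m[v:v+90,c[0]+du])[0]+v
            if 0<len(q)<12: print(n,c[0]+du,len(q),round(q.mean(),1),np.round(tojig(x,onz(K,T,[[c[0]+du,q.mean()]],.038))[0,:2],4))
E
python3 wl.py w3
```

```text
clock: 6.4
tool_pos: [0.5602, 0.0517, 0.1971]
eef_rot: [-1.844, -2.541, -0.0]
contact_force: [-0.4, 0.0, -0.4]
opening: 0.0005
finger_force: 0.0
[419 203] [[0.00039545 0.03518511 0.1971386 ]]
crop origin 359 158
y 378 10 203.5 [0.0484 0.0554]
y 379 10 203.5 [0.0493 0.0554]
y 380 10 203.5 [0.0502 0.0554]
y 381 10 203.5 [0.0511 0.0554]
y 382 10 203.5 [0.0519 0.0554]
y 383 10 203.5 [0.0528 0.0554]
y 384 10 203.5 [0.0537 0.0554]
y 385 10 203.5 [0.0546 0.0554]
y 386 10 203.5 [0.0555 0.0554]
y 387 10 203.5 [0.0564 0.0554]
y 388 10 203.5 [0.0573 0.0554]
y 389 10 203.5 [0.0582 0.0554]
y 390 10 203.5 [0.059  0.0554]
y 391 11 203.0 [0.0599 0.0559]
y 392 11 203.0 [0.0608 0.0559]
y 393 11 203.0 [0.0617 0.0559]
y 394 11 203.0 [0.0626 0.0559]
y 395 11 203.0 [0.0635 0.0559]
y 396 11 203.0 [0.0643 0.0559]
y 397 11 203.0 [0.0652 0.0559]
y 398 11 203.0 [0.0661 0.0559]
y 399 11 203.0 [0.067  0.0559]
y 400 11 203.0 [0.0679 0.0559]
y 401 11 203.0 [0.0688 0.0559]
y 402 11 203.0 [0.0697 0.0559]
y 403 11 203.0 [0.0706 0.0559]
y 404 11 203.0 [0.0714 0.0559]
y 405 11 203.0 [0.0723 0.0559]
y 406 11 203.0 [0.07
[... 217 characters left out ...]
4 0.0554]
y 414 9 203.0 [0.0803 0.0559]
y 415 3 203.0 [0.0812 0.0559]
y 416 3 203.0 [0.0821 0.0559]
y 417 3 203.0 [0.083  0.0559]
y 418 3 203.0 [0.0839 0.0559]
y 419 3 203.0 [0.0847 0.0559]
y 420 3 203.0 [0.0856 0.0559]
y 421 3 203.0 [0.0865 0.0559]
y 422 3 203.0 [0.0874 0.0559]
r 421 1 200.0 [0.0863 0.0586]
r 422 1 200.0 [0.0872 0.0586]
r 423 2 200.5 [0.0881 0.0581]
r 424 5 202.0 [0.0891 0.0568]
r 425 4 201.5 [0.09   0.0572]
r 426 4 201.5 [0.0908 0.0572]
r 427 4 201.5 [0.0917 0.0572]
r 428 4 201.5 [0.0926 0.0572]
r 429 4 201.5 [0.0935 0.0572]
r 430 8 202.5 [0.0945 0.0563]
r 431 11 202.0 [0.0953 0.0568]
r 445 9 202.0 [0.1077 0.0568]
r 446 8 202.5 [0.1086 0.0563]
r 447 4 200.5 [0.1094 0.0581]
```

View pics/w3c.png

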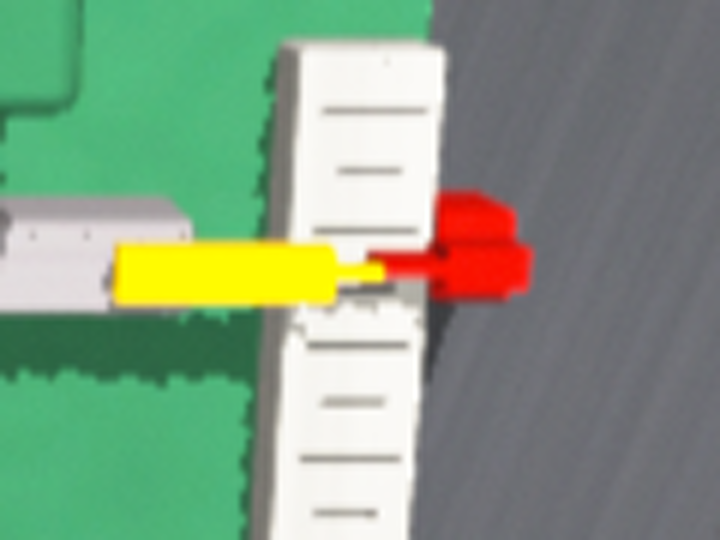

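The crop shows the pointer tip at (380,271) and the flag tip at (370,264). The pointer is about 1.2 mm short, so one small nudge.

```bash
python3 drive.py '0 0 0 .035 0 0 0;0 0 0 .07 0 .03 0;0 0 0 .1 0 .06 0;0 0 0 .105 0 .085 0;0 0 0 .105 0 .0925 0;0 0 0 .105 0 .0925 0;0 0 0 .105 0 .0935 0'
python3 drive.py '0 0 0 0 0 .002 0;0 0 0 0 0 .004 0;0 0 0 0 0 .0045 0;0 0 0 0 0 .0045 0'
```

```text
clock: 7.03
tool_pos: [0.5275, 0.152, 0.1041]
eef_rot: [-1.84, -2.545, 0.001]
contact_force: [0.4, 0.0, 0.0]
opening: 0.0008
finger_force: 0.0
clock: 7.37
tool_pos: [0.5289, 0.151, 0.1012]
eef_rot: [1.844, 2.542, 0.003]
contact_force: [-1.1, 0.7, 4.9]
opening: 0.0006
finger_force: 2.1
```

```bash
python3 drive.py '0 0 0 0 0 .001 0;0 0 0 .001 0 .001 0;0 0 0 .0025 0 .001 0;0 0 0 .004 0 .001 0;0 0 0 .004 0 .001 0;0 0 0 .004 0 .001 0'
python3 drive.py '0 0 0 0 0 -.006 0;0 0 0 0 0 -.03 0;0 0 0 -.03 0 -.06 0;0 0 0 -.065 0 -.08 0;0 0 0 -.1 0 -.1 0;0 0 0 -.12 0 -.1 0;0 0 0 -.12 0 -.1 0;0 0 0 -.12 0 -.1 0'
python3 wl.py w4 | egrep -v 'y 3|y 40'
```

```text
clock: 7.87
tool_pos: [0.5281, 0.1534, 0.1011]
eef_rot: [1.841, 2.541, 0.001]
contact_force: [-1.0, -3.4, 9.6]
opening: 0.0002
finger_force: 4.7
clock: 8.53
tool_pos: [0.5642, 0.0401, 0.199]
eef_rot: [-1.846, -2.541, -0.001]
contact_force: [0.2, -0.5, 0.5]
opening: 0.0005
finger_force: 0.0
[419 189] [[0.00062823 0.0229479  0.19897138]]
crop origin 359 144
y 410 10 188.5 [0.0768 0.056 ]
y 411 10 188.5 [0.0777 0.056 ]
y 412 10 188.5 [0.0786 0.056 ]
y 413 10 188.5 [0.0795 0.056 ]
y 414 9 188.0 [0.0803 0.0564]
y 415 2 187.5 [0.0812 0.0569]
y 416 2 187.5 [0.0821 0.0569]
y 417 2 187.5 [0.083  0.0569]
y 418 3 188.0 [0.0839 0.0564]
y 419 3 188.0 [0.0848 0.0564]
y 420 3 188.0 [0.0856 0.0564]
y 421 3 188.0 [0.0865 0.0564]
y 422 2 188.5 [0.0874 0.056 ]
r 422 1 186.0 [0.0873 0.0582]
r 423 3 187.3 [0.0882 0.057 ]
r 424 4 187.5 [0.0891 0.0569]
r 425 4 187.5 [0.09   0.0569]
r 426 4 187.5 [0.0909 0.0569]
r 427 4 187.5 [0.0918 0.0569]
r 428 4 187.5 [0.0927 0.0569]
r 429 4 187.5 [0.0935 0.0569]
r 430 8 188.5 [0.0945 0.056 ]
r 445 8 187.5 [0.1077 0.0568]
r 446 8 187.5 [0.1085 0.0568]
r 447 5 187.0 [0.1094 0.0573]
```

View pics/w4c.png

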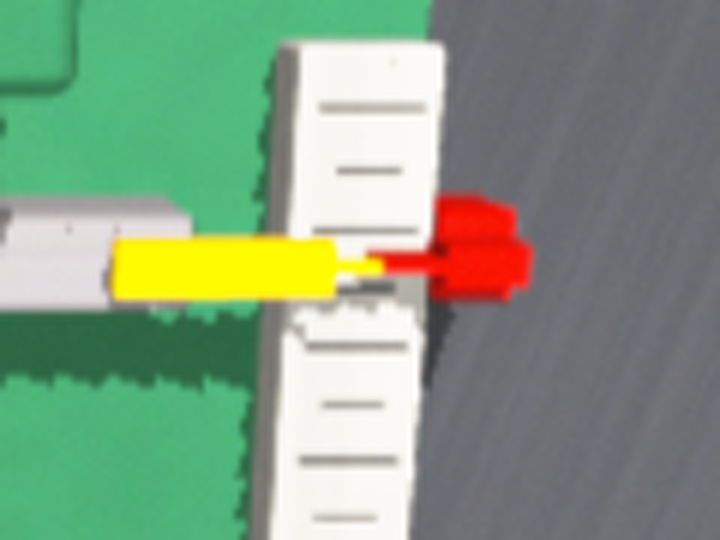

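The pointer tip at crop row 266 and the flag at 263 agree within about 0.5 mm, so the pointer is set. Next, locating the bracket.

```bash
python3 drive.py '0 0 0 -.035 0 0 .04;0 0 0 -.07 0 0 .04;0 0 0 -.11 0 -.02 .04;0 0 0 -.15 0 -.02 .04;0 0 0 -.19 0 -.02 .04;0 0 0 -.22 0 -.02 .04;0 0 0 -.22 0 -.02 .04;0 0 0 -.22 0 -.02 .04'
python3 - <<'E'
from wl import *
look("w5")
E
```

```text
clock: 9.25
tool_pos: [0.6324, -0.1677, 0.2173]
eef_rot: [-1.843, -2.541, -0.001]
contact_force: [-0.5, 0.1, -0.5]
opening: 0.0401
finger_force: 0.0
```

View pics/w5.png

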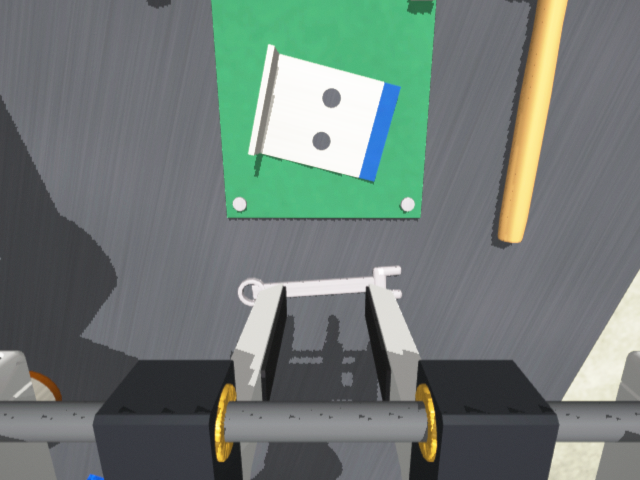

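Bracket clear: blue edge from (399,87) to (375,181), flange top from about (271,46) to (253,154), with the bed corners around it.

Run:
```python
from wl import *
z=np.load("pics/w5.npz");s=dict(tool_pos=z['pos'],eef_rot=z['rot']);K,T=cam("wrist",s)
hh,ss,vv=cv2.split(cv2.cvtColor(z['p'],cv2.COLOR_RGB2HSV))
m=((hh>100)&(hh<125)&(ss>120));m[:60]=0;m[220:]=0;m[:,:340]=0;m[:,420:]=0
J=tojig(x,onz(K,T,np.argwhere(m)[:,::-1],.012));r=cv2.minAreaRect(J[:,:2].astype(np.float32));b=cv2.boxPoints(r);print(r,b)
b=b[np.argsort(b[:,0])][-3:];
F=tojig(x,onz(K,T,[[271,45.5],[253.5,154.5]],.048))[:,:2];d=F[0]-F[1]
print("flange top mid",F.mean(0),np.linalg.norm(d),"yaw of bracket y",np.degrees(np.arctan2(-d[0],d[1])))
fw=fromjig(x,[[*F.mean(0),.048]]);print(fw)
# bed corners check
print(tojig(x,onz(K,T,[[227,217],[421,217]],.008)))
```

```text
((0.05333676561713219, -0.1161927580833435), (0.08991029858589172, 0.01534859649837017), 76.21416473388672) [[ 0.03517102 -0.15802416]
 [ 0.05007748 -0.16168162]
 [ 0.07150251 -0.07436135]
 [ 0.05659606 -0.07070389]]
flange top mid [-0.051709   -0.09022496] 0.08904942695374626 yaw of bracket y -12.201687940070247
[[ 0.54947083 -0.08372077  0.048     ]]
[[-0.0990102  -0.1991824   0.008     ]
 [ 0.10067799 -0.19885091  0.008     ]]
```

Run:
```python
from wl import *
rel(fromjig(x,[[-.0527,-.0901,.07]])[0],x[2]-np.radians(13.8))
```

```text
rel [-0.002 -0.003  0.243] [ 0.1041 -0.0534  0.148 ] rows>= 4.524744881985004 1.947963877741945
```

```bash
python3 drive.py '0 0 .1 .025 -.013 .025 .04;0 0 .2 .05 -.027 .05 .04;0 0 .243 .075 -.04 .08 .04;0 0 .243 .104 -.053 .11 .04;0 0 .243 .104 -.053 .135 .04;0 0 .243 .104 -.053 .148 .04;0 0 .243 .104 -.053 .148 .04;0 0 .243 .104 -.053 .148 .04'
python3 - <<'E'
from wl import *
rel(fromjig(x,[[-.0527,-.0901,.018]])[0],x[2]-np.radians(13.8))
E
```

```text
clock: 9.97
tool_pos: [0.5491, -0.0837, 0.0707]
eef_rot: [-2.134, -2.303, 0.0]
contact_force: [0.6, 0.9, 0.8]
opening: 0.0401
finger_force: 0.0
rel [-0.001 -0.001  0.002] [-0.0002 -0.0005  0.0527] rows>= 1.264790653282818 0.022588763083122094
```

```bash
python3 drive.py '0 0 0 0 0 .02 .04;0 0 0 0 0 .038 .04;0 0 0 0 0 .048 .04;0 0 0 0 0 .0515 .04;0 0 0 0 0 .0515 .04'
python3 drive.py '0 0 0 0 0 0 .02;0 0 0 0 0 0 .01;0 0 0 0 0 0 0;0 0 0 0 0 0 0;0 0 0 0 0 0 0;0 0 0 0 0 0 0'
```

```text
clock: 10.38
tool_pos: [0.55, -0.0855, 0.0193]
eef_rot: [-2.137, -2.302, -0.0]
contact_force: [0.5, 0.2, -0.3]
opening: 0.04
finger_force: 0.0
clock: 10.88
tool_pos: [0.549, -0.0858, 0.0195]
eef_rot: [-2.137, -2.302, 0.001]
contact_force: [-2.1, -1.0, 2.8]
opening: 0.0047
finger_force: 30.0
```

```bash
python3 drive.py '0 0 -.08 -.001 0 0 0;0 0 -.17 -.003 .001 0 0;0 0 -.26 -.005 .001 0 0;0 0 -.35 -.007 .002 0 0;0 0 -.44 -.009 .002 0 0;0 0 -.53 -.01 .002 0 0;0 0 -.62 -.01 .002 0 0;0 0 -.71 -.01 .002 0 0;0 0 -.8 -.01 .002 0 0;0 0 -.88 -.01 .002 0 0;0 0 -.906 -.01 .002 0 0;0 0 -.906 -.01 .002 0 0'
python3 drive.py '0 0 -.08 0 0 0 0;0 0 -.17 0 0 0 0;0 0 -.26 0 0 0 0;0 0 -.35 0 0 0 0;0 0 -.44 0 0 0 0;0 0 -.53 0 0 0 0;0 0 -.62 0 0 0 0;0 0 -.71 0 0 0 0;0 0 -.8 0 0 0 0;0 0 -.88 0 0 0 0;0 0 -.906 0 0 0 0;0 0 -.906 0 0 0 0'
python3 - <<'E'
from wl import *
s,p,d=look("w6");print(tojig(x,s['tool_pos'][None]))
rel(fromjig(x,[[0,-.1,.0193]])[0],x[2]+np.pi/2)
E
```

```text
clock: 11.88
tool_pos: [0.5533, -0.0954, 0.0195]
eef_rot: [0.914, 3.004, 0.001]
contact_force: [1.1, 1.5, 0.6]
opening: 0.0048
finger_force: 30.0
clock: 12.88
tool_pos: [0.5529, -0.0954, 0.0195]
eef_rot: [-0.492, 3.102, 0.0]
contact_force: [0.4, 1.1, 1.5]
opening: 0.0044
finger_force: 30.0
[[-0.0520838  -0.10234375  0.01948365]]
rel [ 0.     0.001 -0.001] [-0.0521  0.0024  0.0002] rows>= 1.251545360629228 0.009092184448957076
```

View pics/w6.png

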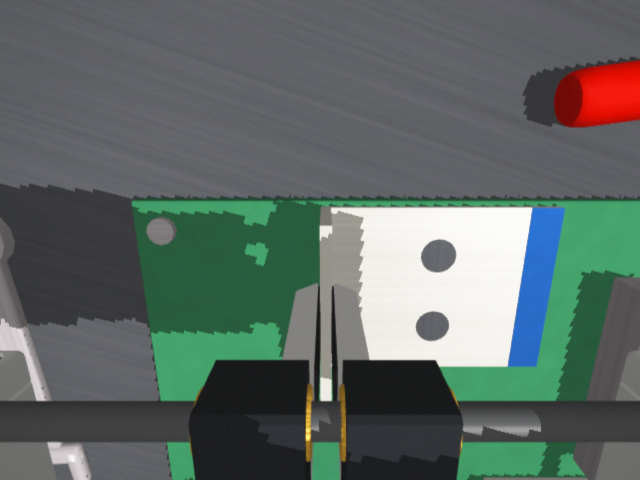

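The bracket is turned: blue edge from (563,208) to (537,366), with the stop at right, around (600,300). Measuring both.

```bash
cat > edge.py <<'E'
from wl import *
def edge(f):
    z=np.load(f"pics/{f}.npz");s=dict(tool_pos=z['pos'],eef_rot=z['rot']);K,T=cam("wrist",s)
    hh,ss,vv=cv2.split(cv2.cvtColor(z['p'],cv2.COLOR_RGB2HSV));m=((hh>100)&(hh<125)&(ss>120)).astype(np.uint8)
    n,l,st,_=cv2.connectedComponentsWithStats(m);i=1+np.argmax(st[1:,4]);q=np.argwhere(l==i)[:,::-1]
    J=tojig(x,onz(K,T,q,.012));b=cv2.boxPoints(cv2.minAreaRect(J[:,:2].astype(np.float32)));b=b[np.argsort(b[:,1])]
    o=b[2:][np.argsort(b[2:,0])];d=o[1]-o[0];print(f,"edge ends",o,"mid",o.mean(0),"len",np.linalg.norm(d),"yaw err deg",np.degrees(np.arctan2(d[1],d[0])),"tcp",tojig(x,s['tool_pos'][None]))
    return K,T,z
if __name__=="__main__": edge(sys.argv[1])
E
python3 edge.py w6
python3 drive.py '0 0 0 -.015 0 0 0;0 0 0 -.03 .001 0 0;0 0 0 -.045 .001 0 0;0 0 0 -.052 .002 0 0;0 0 0 -.052 .002 0 0'
python3 - <<'E'
from edge import *
look("w7");K,T,z=edge("w7")
print([np.round(tojig(x,onz(K,T,[[u,300]],.008))[0],4).tolist() for u in(560,600,640)])
E
```

```text
w6 edge ends [[-0.09692084  0.0154173 ]
 [-0.00733252  0.01545202]] mid [-0.05212668  0.01543466] len 0.08958833 yaw err deg 0.022209583 tcp [[-0.0520838  -0.10234375  0.01948365]]
clock: 13.35
tool_pos: [0.6031, -0.0775, 0.0195]
eef_rot: [-0.493, 3.101, -0.001]
contact_force: [2.1, 0.3, 3.0]
opening: 0.0051
finger_force: 30.0
w7 edge ends [[-0.04373058  0.0168594 ]
 [ 0.04585339  0.01701211]] mid [0.0010614  0.01693575] len 0.0895841 yaw err deg 0.09766535 tcp [[ 0.00121931 -0.10089953  0.01953078]]
[[0.0075, 0.0259, 0.008], [0.0075, 0.0474, 0.008], [0.0074, 0.0689, 0.008]]
```

View pics/w7.png

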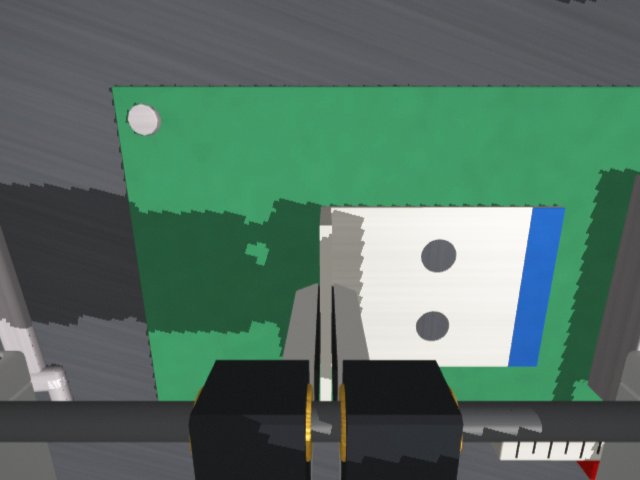

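Edge square to 0.1° and about 1 mm off-centre. The stop face base is near (605,300), i.e. y≈0.0495, so the gap is about 32 mm. I'll advance most of it, then creep.

```bash
python3 drive.py '0 0 0 .001 .003 0 0;0 0 0 .001 .007 0 0;0 0 0 .001 .011 0 0;0 0 0 .001 .015 0 0;0 0 0 .001 .019 0 0;0 0 0 .001 .023 0 0;0 0 0 .001 .026 0 0;0 0 0 .001 .028 0 0;0 0 0 .001 .029 0 0;0 0 0 .001 .029 0 0'
python3 - <<'E'
from edge import *
look("w8");edge("w8");s=arm.observe();c,n=np.cos(x[2]),np.sin(x[2]);print("Fy jig",-n*s['contact_force'][0]+c*s['contact_force'][1])
E
python3 ptr.py | sed -n '2p;4p'
```

```text
clock: 14.23
tool_pos: [0.5914, -0.05, 0.0195]
eef_rot: [-0.493, 3.102, 0.0]
contact_force: [0.6, -2.3, 4.9]
opening: 0.005
finger_force: 30.0
w8 edge ends [[-0.04683358  0.04647881]
 [ 0.0432116   0.04668397]] mid [-0.00181099  0.04658139] len 0.09004541 yaw err deg 0.13054027 tcp [[-0.00137726 -0.07117128  0.01945791]]
Fy jig -1.99874457778702
scene {'y': (27, array([0.0675, 0.0548]), array([0.084 , 0.0594])), 'r': (44, array([0.1184, 0.0563]), array([0.1346, 0.0639]))}
top {'y': (24, array([0.0632, 0.0557]), array([0.075 , 0.0588])), 'r': (18, array([0.1002, 0.056 ]), array([0.1057, 0.0611]))}
```

View pics/w8.png

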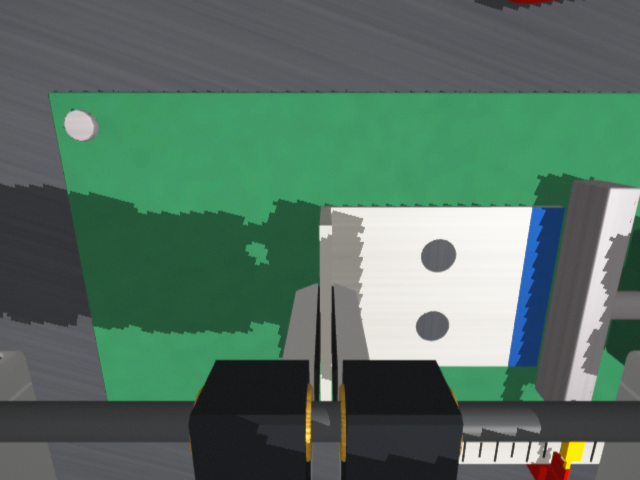

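Only a narrow gap is left between the blue edge (563,208)–(540,366) and the stop face; the pointer is unchanged. Creeping now.

```bash
cat > f.py <<'E'
from wl import *
s=arm.observe();c,n=np.cos(x[2]),np.sin(x[2]);print("Fy",-n*s['contact_force'][0]+c*s['contact_force'][1],"tcp",tojig(x,s['tool_pos'][None]))
E
python3 drive.py '0 0 0 -.0005 .0003 0 0;0 0 0 -.001 .0006 0 0;0 0 0 -.0015 .001 0 0;0 0 0 -.0015 .001 0 0';python3 f.py
python3 drive.py '0 0 0 0 .0003 0 0;0 0 0 0 .0006 0 0;0 0 0 0 .001 0 0;0 0 0 0 .001 0 0';python3 f.py
python3 drive.py '0 0 0 0 .0003 0 0;0 0 0 0 .0005 0 0;0 0 0 0 .0005 0 0';python3 f.py
```

```text
clock: 14.72
tool_pos: [0.5918, -0.0493, 0.0194]
eef_rot: [0.493, -3.101, 0.0]
contact_force: [-1.4, -3.9, 6.5]
opening: 0.0051
finger_force: 30.0
Fy -3.2419328840203083 tcp [[-0.00085389 -0.07062968  0.01944639]]
clock: 15.05
tool_pos: [0.5919, -0.0486, 0.0195]
eef_rot: [0.493, -3.102, 0.001]
contact_force: [-0.3, -4.7, 5.8]
opening: 0.0051
finger_force: 30.0
Fy -4.351740860333738 tcp [[-0.00044982 -0.0699409   0.01945584]]
clock: 15.3
tool_pos: [0.592, -0.0481, 0.0195]
eef_rot: [0.493, -3.102, 0.001]
contact_force: [-1.1, -3.7, 5.8]
opening: 0.0047
finger_force: 30.0
Fy -3.2142106227774314 tcp [[-0.00029795 -0.06953419  0.01946916]]
```

```bash
python3 drive.py '0 0 0 0 0 -.0005 0;0 0 0 0 0 -.0008 0;0 0 0 0 0 -.0008 0';python3 f.py
python3 - <<'E'
from edge import *
look("w9");K,T,z=edge("w9");hsv=cv2.cvtColor(z['p'],cv2.COLOR_RGB2HSV)
for v in(225,300,340):
    print(v,[(u,*hsv[v,u].tolist()) for u in range(540,572,1)])
E
python3 ptr.py | sed -n '2p;4p'
```

```text
clock: 15.55
tool_pos: [0.5916, -0.0472, 0.0194]
eef_rot: [0.493, -3.102, -0.001]
contact_force: [0.8, -1.1, 0.2]
opening: 0.0049
finger_force: 30.0
Fy -1.3058225486277488 tcp [[-0.00037944 -0.06850268  0.01944939]]
w9 edge ends [[-0.0452398   0.04927214]
 [ 0.0443089   0.04930825]] mid [-0.00046545  0.0492902 ] len 0.08954871 yaw err deg 0.023106089 tcp [[-0.00037944 -0.06850268  0.01944939]]
225 [(540, 108, 199, 104), (541, 108, 199, 105), (542, 108, 201, 104), (543, 108, 200, 106), (544, 108, 204, 106), (545, 108, 202, 105), (546, 108, 199, 105), (547, 107, 204, 104), (548, 108, 201, 104), (549, 108, 197, 106), (550, 108, 204, 105), (551, 108, 204, 105), (552, 109, 197, 105), (553, 109, 199, 104), (554, 109, 195, 106), (555, 108, 199, 105), (556, 109, 203, 102), (557, 109, 201, 103), (558, 108, 196, 103), (559, 108, 203, 102), (560, 108, 191, 104), (561, 110, 155, 99), (562, 120, 18, 84), (563, 10, 10, 80), (564, 10, 9, 82), (565, 165, 6, 79), (566, 0, 12, 82), (567, 0, 13, 80), (568, 173, 13, 81), (569, 165, 6, 80), (570, 0, 9, 83), (571, 170, 9, 82)]
300 [(540, 108, 199, 105), (
[... 783 characters left out ...]
9, 82), (549, 10, 9, 82), (550, 0, 9, 81), (551, 160, 10, 80), (552, 173, 13, 79), (553, 170, 10, 78), (554, 150, 3, 79), (555, 170, 10, 78), (556, 160, 10, 77), (557, 8, 13, 78), (558, 160, 10, 80), (559, 0, 16, 82), (560, 160, 9, 83), (561, 160, 9, 82), (562, 0, 9, 82), (563, 8, 12, 84), (564, 170, 10, 80), (565, 173, 13, 81), (566, 8, 13, 80), (567, 10, 10, 80), (568, 8, 12, 82), (569, 170, 9, 85), (570, 170, 8, 95), (571, 174, 10, 127)]
scene {'y': (26, array([0.066 , 0.0549]), array([0.084 , 0.0594])), 'r': (44, array([0.1184, 0.0563]), array([0.1346, 0.0639]))}
top {'y': (24, array([0.0632, 0.0557]), array([0.075 , 0.0588])), 'r': (18, array([0.1002, 0.056 ]), array([0.1057, 0.0611]))}
```

Run:
```python
from edge import *
for f in("w8","w9"):
    K,T,z=edge(f);v_=cv2.cvtColor(z['p'],cv2.COLOR_RGB2HSV)[...,2].astype(int)
    for v in range(200,350,20):
        a=cv2.GaussianBlur(v_[v,565:640].astype(np.float32)[None],(5,1),0)[0];g=np.diff(a);i=int(np.argmax(g>8)) ;i=i+int(np.argmax(g[i:i+4]));print(v,565+i+.5,round(float(g[i])),np.round(tojig(x,onz(K,T,[[565+i+.5,v]],.035))[0,:2],4))
```

```text
w8 edge ends [[-0.04683287  0.04647972]
 [ 0.04321303  0.04668489]] mid [-0.00180992  0.0465823 ] len 0.09004613 yaw err deg 0.1305487 tcp [[-0.00137726 -0.07117128  0.01945791]]
200 607.5 40 [-0.0545  0.0498]
220 602.5 39 [-0.0457  0.0495]
240 598.5 39 [-0.0367  0.0496]
260 594.5 40 [-0.0273  0.0497]
280 590.5 38 [-0.0177  0.0498]
300 585.5 38 [-0.0078  0.0495]
320 581.5 38 [0.0025 0.0496]
340 577.5 36 [0.0131 0.0498]
w9 edge ends [[-0.04523973  0.04927206]
 [ 0.044309    0.04930818]] mid [-0.00046537  0.04929012] len 0.08954874 yaw err deg 0.023110848 tcp [[-0.00037944 -0.06850268  0.01944939]]
200 600.5 40 [-0.0534  0.0496]
220 596.5 41 [-0.0446  0.0497]
240 592.5 40 [-0.0356  0.0497]
260 588.5 39 [-0.0262  0.0498]
280 584.5 38 [-0.0166  0.0499]
300 579.5 38 [-0.0066  0.0495]
320 575.5 38 [0.0036 0.0495]
340 571.5 36 [0.0142 0.0496]
```

```bash
for i in 1 2; do python3 drive.py '0 0 0 0 .0002 0 0;0 0 0 0 .0004 0 0;0 0 0 0 .0004 0 0' | grep force;python3 f.py;done
```

```text
contact_force: [0.9, -1.9, -2.3]
finger_force: 30.0
Fy -2.1077392375579245 tcp [[-0.00033727 -0.06846102  0.01964864]]
contact_force: [0.7, -4.1, -3.5]
finger_force: 30.0
Fy -4.12837801682333 tcp [[-0.00023286 -0.06845296  0.01986131]]
```

```bash
python3 drive.py '0 0 0 0 0 .0004 0;0 0 0 0 0 .0008 0;0 0 0 0 0 .0008 0' | grep force;python3 f.py
python3 drive.py '0 0 0 0 0 .0 .008;0 0 0 0 0 0 .014;0 0 0 0 0 0 .02;0 0 0 0 0 0 .03;0 0 0 0 0 0 .03;0 0 0 0 0 0 .03'
python3 drive.py '0 0 0 0 0 -.01 .03;0 0 0 0 0 -.03 .03;0 0 0 0 0 -.05 .03;0 0 0 0 -.03 -.08 .03;0 0 0 0 -.05 -.11 .03;0 0 0 0 -.05 -.13 .03;0 0 0 0 -.05 -.13 .03;0 0 0 0 -.05 -.13 .03'
python3 - <<'E'
from edge import *
look("w10");K,T,z=edge("w10");v_=cv2.cvtColor(z['p'],cv2.COLOR_RGB2HSV)[...,2].astype(int)
# flatness: heights of plate & flange from depth
W=cloud(K,T,z['d']);Jc=tojig(x,W.reshape(-1,3))
def hz(x0,x1,y0,y1): m=(Jc[:,0]>x0)&(Jc[:,0]<x1)&(Jc[:,1]>y0)&(Jc[:,1]<y1)&(z['d'].ravel()>0);return m.sum(),np.round(np.median(Jc[m,2]),4) if m.any() else None
for a in((-.04,-.03,.03,.045),(.03,.04,.03,.045),(-.04,-.03,-.055,-.04),(.03,.04,-.055,-.04),(-.09,-.07,-.06,0),(-.04,-.02,.052,.06),(.02,.04,.052,.06)): print(a,hz(*a))
P=fromjig(x,[[xx,.0497,.035] for xx in(-.04,-.02,.02,.035)]);q=proj(K,T,P)
for (u,v) in q:
    a=cv2.GaussianBlur(v_[int(round(v)),int(u)-12:int(u)+13].astype(np.float32)[None],(5,1),0)[0];g=np.abs(np.diff(a));i=int(np.argmax(g));print(np.round(tojig(x,onz(K,T,[[int(u)-12+i+.5,round(v)]],.035))[0,:2],4),round(float(g[i])))
hh,ss,vv=cv2.split(cv2.cvtColor(z['p'],cv2.COLOR_RGB2HSV))
for n,m in(("y",(hh>20)&(hh<35)&(ss>130)&(vv>100)),("r",((hh<8)|(hh>172))&(ss>130)&(vv>80))):
    qq=np.argwhere(m)[:,::-1];J=tojig(x,onz(K,T,qq,.038));k=(np.abs(J[:,0]-.085)<.006)&(np.abs(J[:,1]-.056)<.01)
    for xx in np.arange(.079,.091,.001):
        kk=k&(np.abs(J[:,0]-xx)<.0005)
        if kk.any(): print(n,round(xx,3),kk.sum(),round(J[kk,1].mean(),4))
E
python3 ptr.py | sed -n '2p;4p'
```

```text
contact_force: [-0.8, -5.3, -0.5]
finger_force: 30.0
Fy -4.779215397937757 tcp [[-0.00011589 -0.0685241   0.01953424]]
clock: 16.95
tool_pos: [0.5919, -0.0463, 0.0193]
eef_rot: [-0.493, 3.102, 0.001]
contact_force: [-0.2, 0.5, 0.1]
opening: 0.0295
finger_force: 0.0
clock: 17.62
tool_pos: [0.6079, -0.0944, 0.1508]
eef_rot: [-0.492, 3.1, -0.001]
contact_force: [-0.7, 0.1, -0.7]
opening: 0.03
finger_force: 0.0
w10 edge ends [[-0.04536914  0.04917555]
 [ 0.04383251  0.04936265]] mid [-0.00076832  0.0492691 ] len 0.08920186 yaw err deg 0.12018153 tcp [[ 0.00056989 -0.11849235  0.15082032]]
(-0.04, -0.03, 0.03, 0.045) (np.int64(220), np.float64(0.0119))
(0.03, 0.04, 0.03, 0.045) (np.int64(182), np.float64(0.0119))
(-0.04, -0.03, -0.055, -0.04) (np.int64(328), np.float64(0.0121))
(0.03, 0.04, -0.055, -0.04) (np.int64(182), np.float64(0.0116))
(-0.09, -0.07, -0.06, 0) (np.int64(1944), np.float64(0.0077))
(-0.04, -0.02, 0.052, 0.06) (np.int64(268), np.float64(0.0351))
(0.02, 0.04, 0.052, 0.06) (np.int64(224), np.float64(0.0351))
[-0.0397  0.0495] 47
[-0.0203  0.0496] 48
[0.0199 0.0497] 44
[0.0347 0.0496] 43
y 0.08 11 0.0571
y 0.081 11 0.0573
y 0.082 6 0.0567
y 0.083 6 0.0559
y 0.084 4 0.0557
y 0.085 4 0.0559
y 0.086 4 0.056
y 0.087 2 0.0562
r 0.083 6 0.051
r 0.084 4 0.0515
r 0.085 5 0.0512
r 0.086 5 0.0514
r 0.087 5 0.0515
r 0.088 6 0.0521
r 0.089 9 0.0535
r 0.09 10 0.0532
scene {'y': (26, array([0.066 , 0.0549]), array([0.084 , 0.0594])), 'r': (43, array([0.1182, 0.0564]), array([0.134 , 0.0639]))}
top {'y': (25, array([0.0624, 0.0557]), array([0.075 , 0.0588])), 'r': (18, array([0.1002, 0.056 ]), array([0.1057, 0.0611]))}
```

```bash
python3 -c "
from station import arm
print(arm.job_done())"
```

```text
the job is handed in; nothing more can be done
None
```

I handed the job in at about 18 s: the pointer is about 0.5 mm short of the flag, and the bracket is turned, flat, released and against the middle of the stop (within about 0.3 mm by camera, 1 mm of centre), but I viewed 11 pictures against your limit of 10.

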